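# Rank the mullers on their rest

## Robot

A 6-joint arm with a two-finger parallel gripper is mounted at the origin on the work surface. World frame = base frame: x ahead of the robot, y to its left, z up, the work surface at z = 0. Lengths are in m, angles in rad, forces in N, time in s.
With the tool pointing down it reaches from about 0.35 to 0.85 m from the base axis. Payload 8.1 kg.
Tool frame: the origin (TCP) lies at the centre of the arm's flange, where the gripper is bolted on; the fingertips stand 186 mm ahead of it and the grasp point (between the pads) lies 167 mm ahead of it (robot.nose_length is the distance from the TCP to the fingertips, in m); z points along the fingers, x is the direction in which the jaws open and shut, and the axes are right-handed (so a half turn about z gives the same grasp; the last joint's range is limited). The gripper opens to 93 mm and grips with 3 to 60 N. Pads are 15 mm wide; open, the fingers measure 128 mm over their backs; the gripper's body (75 mm by 188 mm) begins 65 mm behind the grasp point.
Start: joints at [-0.085, 0.13, 1.488, -0, 1.523, -0.085], TCP at [0.6, 0, 0.405] pointing down, gripper open.
Joint ranges: [-2.96, 2.96], [-0.89, 2.26], [0.02, 2.5], [-1.34, 4.48], [0, 2.73], [-2.66, 2.66]. Speed limits (rad/s): [2.39, 2.39, 2.79, 3.14, 3.14, 3.14].

## Interface

Orientations are given as a rotation vector (axis times angle).
In Python, from plant import robot gives the robot as it stands.
- The arm moves only by the tool arm_command, never from a script. Its argument "motion" is a list of rows, each an object with "slide": the shift along the tool's x, y, z each as a share of 0.4 m, from -1 to 1, a list of three; "turn": the turn, a rotation vector about the tool's x, y, z each as a share of 0.5 rad, from -1 to 1, a list of three. A call has exactly 5 rows; each row shifts and turns the commanded pose from where the row before left it, along the tool's axes as they then stand; what a row does not reach is not made up. A row lasts 1/12 s, in which the tool goes at most 41.7 mm and 7.16 degrees, less where a joint would pass 70% of its speed; a pose out of reach is approached as far as the arm can. A call with a number of a shift or a turn outside -1 to 1 is refused whole. A call with a gripper value outside its range is refused whole. "gripper" is the opening in per cent of the stroke, from 0 (shut) to 100 (fully open), set as the call begins (left out, the last holds). The fingers move at their own pace and stop on an object; "grip_force" is the grip in N (left out, the last holds). Time passes only in rows, so rows that do not move let the fingers close, or fill a call up. It gives the time, the measured TCP pose, the force and the opening at its end, in the units of the state.
- robot.read_state(): the state, without advancing time (a new reading comes with each control period).
- robot.read_camera(name): name is "scene" or "side" or "wrist"; returns a dict with "pixels" (480x640x3 uint8, blue, green, red), "intrinsics" (3x3 intrinsics, pixels), "T" (4x4, takes a point from camera to world coordinates). Camera axes: x right, y down, z forward; pixel columns grow to the right and rows downward; lengths in m; the calibration is good to about 2 mm. A picture is of the moment at which its call begins. There is no depth.
- robot.close_job(): hands the job in, once; it reports no verdict.
The state is a dict: "t": time; "q": joint angles; "dq": joint speeds; "joint_torque": joint torques, N m; "tool_pos": TCP position; "orientation": TCP orientation; "force": force on the tool from outside, world axes, zero at the start; "wrist_torque": the same for the moment, N m; "opening": finger opening in m.
Only numpy, scipy, OpenCV 4.12 (cv2) and the standard library are available. Lean on these libraries where they do the work, as an engineer would, in place of code of your own. Each camera call takes 0.05 s, during which the arm holds its last target.

## Task

Put the four white porcelain mullers away on the wooden rest in order of size: stand one upright in the middle of each cork pad, the largest on the pad next to the green glass grinding slab and then ever smaller to the smallest at the far end. Set each down gently, do not knock any over, and let go of them all.

Things in the scene. Friction and masses are not known exactly. Their poses are not given: they have to be found in the camera images.
- muller_32: the smallest of four white porcelain mullers (paint grinders), standing loose and upright: round flat foot 32 mm in diameter and 10 mm thick, tapering (by 22 mm up) to a stem topped by a plain round cylindrical grip 20 mm in diameter that forms the top 28 mm; 60 mm tall overall; about 80 g (may vary by a third). Origin at the centre of its underside, z up; yaw means nothing.
- muller_44: the second smallest of four white porcelain mullers (paint grinders), standing loose and upright: round flat foot 44 mm in diameter and 10 mm thick, tapering (by 22 mm up) to a stem topped by a plain round cylindrical grip 24 mm in diameter that forms the top 28 mm; 70 mm tall overall; about 150 g (may vary by a third). Origin at the centre of its underside, z up; yaw means nothing.
- muller_56: the second largest of four white porcelain mullers (paint grinders), standing loose and upright: round flat foot 56 mm in diameter and 10 mm thick, tapering (by 22 mm up) to a stem topped by a plain round cylindrical grip 28 mm in diameter that forms the top 28 mm; 80 mm tall overall; about 260 g (may vary by a third). Origin at the centre of its underside, z up; yaw means nothing.
- muller_68: the largest of four white porcelain mullers (paint grinders), standing loose and upright: round flat foot 68 mm in diameter and 10 mm thick, tapering (by 22 mm up) to a stem topped by a plain round cylindrical grip 32 mm in diameter that forms the top 28 mm; 90 mm tall overall; about 420 g (may vary by a third). Origin at the centre of its underside, z up; yaw means nothing.
- pad_a: one of four identical round cork pads, 74 mm in diameter and 6 mm thick, fixed in one straight row, 88 mm from centre to centre, on a wooden rest (350 x 90 x 12 mm) that lies roughly crosswise in front of the robot. Names do not tell a pad's place in the row. Origin at the centre of the pad's underside, 12 mm above the table; a muller's foot stands on its top, 18 mm above the table.
- pad_b: one of four identical round cork pads, 74 mm in diameter and 6 mm thick, fixed in one straight row, 88 mm from centre to centre, on a wooden rest (350 x 90 x 12 mm) that lies roughly crosswise in front of the robot. Names do not tell a pad's place in the row. Origin at the centre of the pad's underside, 12 mm above the table; a muller's foot stands on its top, 18 mm above the table.
- pad_c: one of four identical round cork pads, 74 mm in diameter and 6 mm thick, fixed in one straight row, 88 mm from centre to centre, on a wooden rest (350 x 90 x 12 mm) that lies roughly crosswise in front of the robot. Names do not tell a pad's place in the row. Origin at the centre of the pad's underside, 12 mm above the table; a muller's foot stands on its top, 18 mm above the table.
- pad_d: one of four identical round cork pads, 74 mm in diameter and 6 mm thick, fixed in one straight row, 88 mm from centre to centre, on a wooden rest (350 x 90 x 12 mm) that lies roughly crosswise in front of the robot. Names do not tell a pad's place in the row. Origin at the centre of the pad's underside, 12 mm above the table; a muller's foot stands on its top, 18 mm above the table.
- slab: fixed thick green glass grinding slab, 110 x 90 x 15 mm, with dark brown paint smears, lying on the table beyond one end of the row of pads, either left or right, 123 mm from the nearest pad's centre to its own; a steel dish of the same outline with a yellow sponge lies at the other end. Origin at the centre of its underside.
There are look-alikes about, which are no part of the job. Leave any purple, turquoise or yellow look-alike of the muller_56 alone.

How it is judged:
At the end, for the whole second after the job is handed in: Each muller stands upright (within 0.1 rad), at rest and released on a cork pad of its own, its axis within 12 mm of the pad's centre; the largest is on the pad next to the glass slab, and each next smaller one is on the next pad along the row ((horizontal distance between muller_32 and pad_a below 0.012 m or horizontal distance between muller_32 and pad_b below 0.012 m or horizontal distance between muller_32 and pad_c below 0.012 m or horizontal distance between muller_32 and pad_d below 0.012 m) and height (world z) of muller_32 between 0.013 and 0.022 m and angle between each of muller_32, muller_44, muller_56, muller_68's own z axis and vertical below 0.1 rad and linear speed of each of muller_32, muller_44, muller_56, muller_68 below 0.01 m/s and contact force between each of muller_32, muller_44, muller_56, muller_68 and the fingers below 0.05 N and (horizontal distance between muller_44 and pad_a below 0.012 m or horizontal distance between muller_44 and pad_b below 0.012 m or horizontal distance between muller_44 and pad_c below 0.012 m or horizontal distance between muller_44 and pad_d below 0.012 m) and height (world z) of muller_44 between 0.013 and 0.022 m and (horizontal distance between muller_56 and pad_a below 0.012 m or horizontal distance between muller_56 and pad_b below 0.012 m or horizontal distance between muller_56 and pad_c below 0.012 m or horizontal distance between muller_56 and pad_d below 0.012 m) and height (world z) of muller_56 between 0.013 and 0.022 m and (horizontal distance between muller_68 and pad_a below 0.012 m or horizontal distance between muller_68 and pad_b below 0.012 m or horizontal distance between muller_68 and pad_c below 0.012 m or horizontal distance between muller_68 and pad_d below 0.012 m) and height (world z) of muller_68 between 0.013 and 0.022 m and horizontal distance between muller_32 and muller_44 below 0.125 m and horizontal distance between muller_44 and muller_56 below 0.125 m and horizontal distance between muller_56 and muller_68 below 0.125 m and horizontal distance between muller_68 and slab below 0.165 m); the robot touches nothing.
It fails at once if a muller was knocked over (tilted more than 0.6 rad) (angle between any of muller_32, muller_44, muller_56, muller_68's own z axis and vertical above 0.6 rad).
It fails at once if a muller was dropped (moving faster than 0.6 m/s, a fall of about 20 mm, with no finger touching it) ((linear speed of muller_32 above 0.6 m/s and contact force between muller_32 and the fingers below 0.02 N) or (linear speed of muller_44 above 0.6 m/s and contact force between muller_44 and the fingers below 0.02 N) or (linear speed of muller_56 above 0.6 m/s and contact force between muller_56 and the fingers below 0.02 N) or (linear speed of muller_68 above 0.6 m/s and contact force between muller_68 and the fingers below 0.02 N)).
It also fails if it takes over 109 s, if anything falls off the work surface, if the arm or the gripper's body presses on something with over 40 N, if the wrist force passes 120 N, or if a joint passes its speed limit or range.

## Working session

There is one attempt and no reset: what is moved stays moved. The work goes in short steps, Python scripts to look and compute and a tool call to move; the robot and the scene stay as the last step left them, time stands still between calls to the robot, and variables do not carry over. Pictures are saved under pics/ and viewed, and the job is handed in when it is done.

Besides the shell and the picture viewer there is one more tool, called after "Request:" as a command line: name --argument value ..., lists and objects as JSON in quotes. arm_command: Moves the arm, as the interface text tells. Shift numbers are shares of 0.4 m and turn numbers shares of 0.5 rad, none past 1 either way. Its arguments: {"type":"object","properties":{"motion":{"type":"array","items":{"type":"object","properties":{"slide":{"type":"array","items":{"type":"number"}},"turn":{"type":"array","items":{"type":"number"}}}}},"gripper":{"type":"number"},"grip_force":{"type":"number"}},"required":["motion"]}

```bash
mkdir -p pics; ls; python3 - <<'E'
from plant import robot
import cv2, numpy as np
print(robot.read_state())
for n in ["scene","side","wrist"]:
    c=robot.read_camera(n); cv2.imwrite(f"pics/{n}0.png",c["pixels"]); print(n,c["intrinsics"].tolist(),np.round(c["T"],4).tolist())
    np.savez(f"{n}0.npz",K=c["intrinsics"],T=c["T"])
E
```

```text
pics
{'t': 0.0, 'q': array([-8.54004577e-02,  1.31163092e-01,  1.48926480e+00,  8.46402889e-06,
        1.52301834e+00, -8.53976315e-02]), 'dq': array([ 9.72928209e-04, -1.45130543e-04, -1.10320262e-03,  1.10694571e-05,
        7.76050409e-04, -6.87244114e-04]), 'joint_torque': array([-1.61290725e-03, -5.59853125e+01, -4.91755986e+01,  7.67333270e-02,
        3.59135563e-02, -2.97389461e-04]), 'tool_pos': array([5.99770908e-01, 4.33036343e-05, 4.03693946e-01]), 'orientation': array([-3.14142479e+00,  5.08642333e-06,  2.89969340e-03]), 'force': array([-0.08737897,  0.5679953 , -0.20576034]), 'wrist_torque': array([ 0.06436057,  0.04386429, -0.03519059]), 'opening': 0.09296751494632784}
scene [[461.03849108868064, 0.0, 314.35188813835856], [0.0, 461.03849108868064, 232.52681595091167], [0.0, 0.0, 1.0]] [[-0.6046, 0.5061, -0.6151, 1.0212], [0.7964, 0.399, -0.4545, 0.3953], [0.0154, -0.7647, -0.6443, 0.6493], [0.0, 0.0, 0.0, 1.0]]
side [[466.6440605582041, 0.0, 322.5132454003823], [0.0, 466.6440605582041, 237.93623682425107], [0.0, 0.0, 1.0]] [[0.9983, -0.0425, 0.0402, 0.4492], [-0.0585, -0.73, 0.6809, -0.7227], [0.0004, -0.6821, -0.7312, 0.8194], [0.0, 0.0, 0.0, 1.0]]
wrist [[391.8367877953544, 0.0, 321.1704514298632], [0.0, 391.8367877953544, 241.79352721434287], [0.0, 0.0, 1.0]] [[1.0, 0.0005, -0.0012, 0.5993], [0.0001, -0.9608, -0.2772, 0.0762], [-0.0013, 0.2772, -0.9608, 0.3833], [0.0, 0.0, 0.0, 1.0]]
```

View pics/scene0.png

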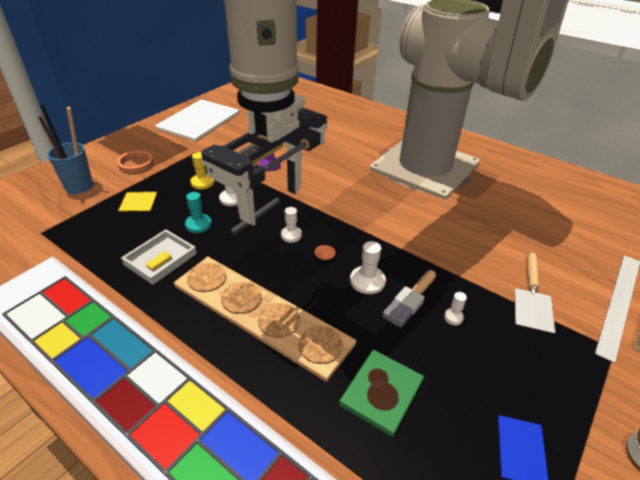

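View pics/side0.png

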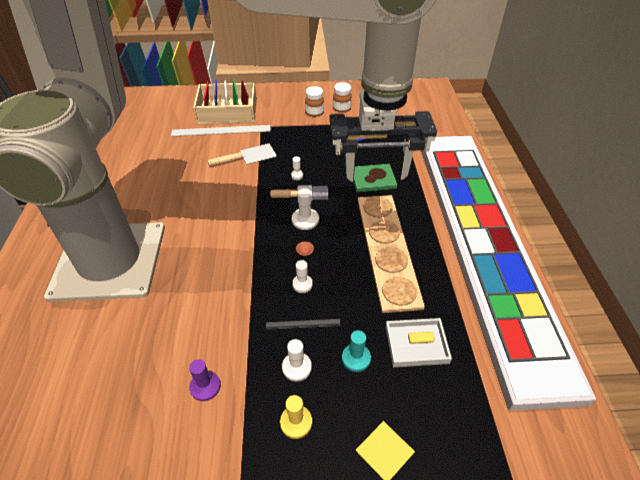

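View pics/wrist0.png

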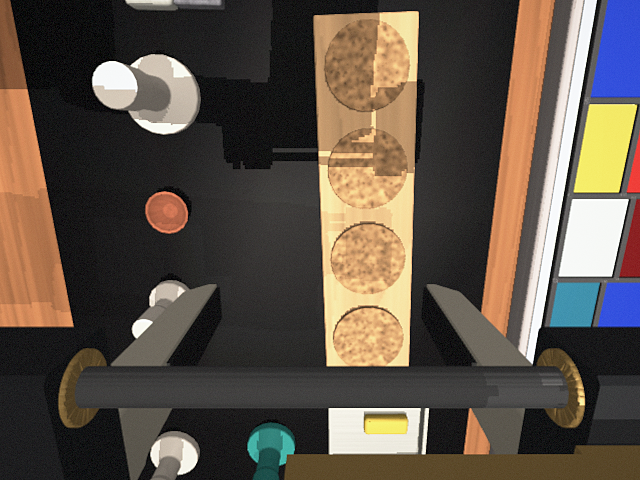

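The side view shows four white mullers. The smallest is at (297,168), the largest at (306,207), the 44 at (302,277) and the 56 at (296,360). The turquoise (357,350), purple (204,380) and yellow (296,418) ones are look-alikes. The slab is at the far (+y) end of the row, at (376,177), and the dish is at the near end. I'll enlarge and measure.

```bash
cat > h.py <<'E'
import numpy as np, cv2
from scipy.optimize import minimize
SZ={32:(16,10,60),44:(22,12,70),56:(28,14,80),68:(34,16,90)}
def load(n,tag): 
    d=np.load(f"{n}{tag}.npz"); return cv2.imread(f"pics/{n}{tag}.png"),d["K"],d["T"]
def proj(P,K,T):
    P=np.atleast_2d(P); c=(P-T[:3,3])@T[:3,:3]; u=c@K.T; return u[:,:2]/u[:,2:]
def ray(uv,K,T,z):
    d=T[:3,:3]@np.linalg.solve(K,[uv[0],uv[1],1]); s=(z-T[2,3])/d[2]; return (T[:3,3]+s*d)[:2]
a=np.linspace(0,2*np.pi,48,endpoint=False)
def disc(x,y,z,r): return np.c_[x+r*np.cos(a),y+r*np.sin(a),np.full(48,z)]
def model(s,x,y,z0=0):
    R,g,h=[v/1000 for v in SZ[s]]
    # stem slightly thinner than grip: approximate
    return [(disc(x,y,z0,R),disc(x,y,z0+.01,R)),(disc(x,y,z0+.01,R),disc(x,y,z0+.022,g*.8)),(disc(x,y,z0+.022,g*.8),disc(x,y,z0+h-.028,g*.8)),(disc(x,y,z0+h-.028,g),disc(x,y,z0+h,g))]
def sil(s,x,y,K,T,z0,shape,org,k=4):
    m=np.zeros((shape[0]*k,shape[1]*k),np.uint8)
    for A in model(s,x,y,z0):
        p=(proj(np.vstack(A),K,T)-org+.5)*k
        cv2.fillConvexPoly(m,cv2.convexHull(np.round(p).astype(np.int32)),255)
    return cv2.resize(m,(shape[1],shape[0]),interpolation=cv2.INTER_AREA)/255.
def fit(s,xy0,views,z0=0.):
    data=[]
    for im,K,T in views:
        p=np.vstack([proj(np.vstack(A),K,T) for A in model(s,*xy0,z0)])
        lo=np.maximum(np.floor(p.min(0)-8),0).astype(int); hi=np.ceil(p.max(0)+8).astype(int)
        c=im[lo[1]:hi[1],lo[0]:hi[0]].astype(float)
        mn=c.min(2);mx=c.max(2)
        w=np.clip((mn-70)/60,0,1)*((mx-mn)<60)
        data.append((w,K,T,lo))
    def f(v):
        return sum(np.abs(sil(s,v[0],v[1],K,T,z0,w.shape,lo)-w).sum()/max(w.sum(),1) for w,K,T,lo in data)
    r=minimize(f,xy0,method="Nelder-Mead",options=dict(initial_simplex=np.array([xy0,[xy0[0]+.008,xy0[1]],[xy0[0],xy0[1]+.008]]),xatol=1e-4,fatol=1e-4))
    return r.x,r.fun
E
python3 - <<'E'
from h import *
V={n:load(n,"0") for n in["scene","side","wrist"]}
st={32:(297,176),68:(306,220),44:(302,285),56:(297,367)}
ini={s:ray(p,*V["side"][1:],0.) for s,p in st.items()}
for s in ini:
    for n in V:
        try:
            r,e=fit(s,ini[s],[V[n]]); print(s,n,ini[s].round(4),r.round(4),round(e,3))
        except Exception as ex: print(s,n,"fail")
    r,e=fit(s,ini[s],[V["side"],V["scene"]]); print(s,"both",r.round(4),round(e,3))
for n,pts in dict(wrist=[(367,65),(368,168),(368,258),(368,337)],side=[(379,206),(384,232),(391,260),(399,291)],scene=[(321,344),(279,320),(241,297),(207,277)]).items():
    print(n,[ray(p,*V[n][1:],.018).round(4).tolist() for p in pts])
im=V["side"][0]; cv2.imwrite("pics/c1.png",cv2.resize(im[140:400,240:440],None,fx=3,fy=2.3*1.0))
im=V["scene"][0]; cv2.imwrite("pics/c2.png",cv2.resize(im[150:400,170:480],None,fx=2.4,fy=2.4))
E
```

```text
32 scene [0.438  0.2762] [0.4359 0.2775] 0.113
32 side [0.438  0.2762] [0.437 0.278] 0.207
32 wrist [0.438  0.2762] [0.438  0.2762] 1.0
32 both [0.437  0.2779] 0.336
68 scene [0.4568 0.1037] [0.4521 0.1055] 0.084
68 side [0.4568 0.1037] [0.4535 0.1074] 0.24
68 wrist [0.4568 0.1037] [0.4544 0.1056] 0.196
68 both [0.4536 0.106 ] 0.342
44 scene [ 0.4411 -0.098 ] [ 0.4391 -0.0983] 0.108
44 side [ 0.4411 -0.098 ] [ 0.4414 -0.096 ] 0.061
44 wrist [ 0.4411 -0.098 ] [ 0.4414 -0.0979] 0.655
44 both [ 0.4407 -0.0965] 0.206
56 scene [ 0.4259 -0.2931] [ 0.4224 -0.296 ] 0.647
56 side [ 0.4259 -0.2931] [ 0.4247 -0.2927] 0.033
56 wrist [ 0.4259 -0.2931] [ 0.4239 -0.2957] 0.317
56 both [ 0.4246 -0.2927] 0.694
wrist [[0.6382, 0.1288], [0.642, 0.0415], [0.6449, -0.0457], [0.6478, -0.1325]]
side [[0.6412, 0.1248], [0.6403, 0.0344], [0.6431, -0.0531], [0.6464, -0.1397]]
scene [[0.6392, 0.1313], [0.6436, 0.044], [0.6457, -0.0449], [0.6489, -0.1309]]
```

View pics/c1.png

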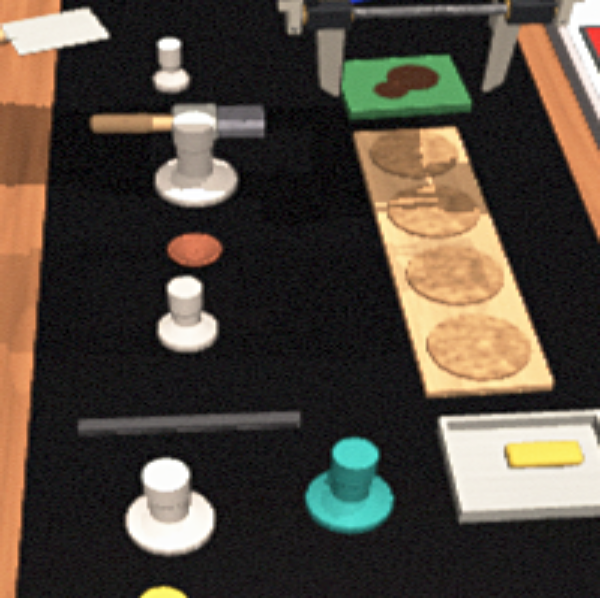

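View pics/c2.png

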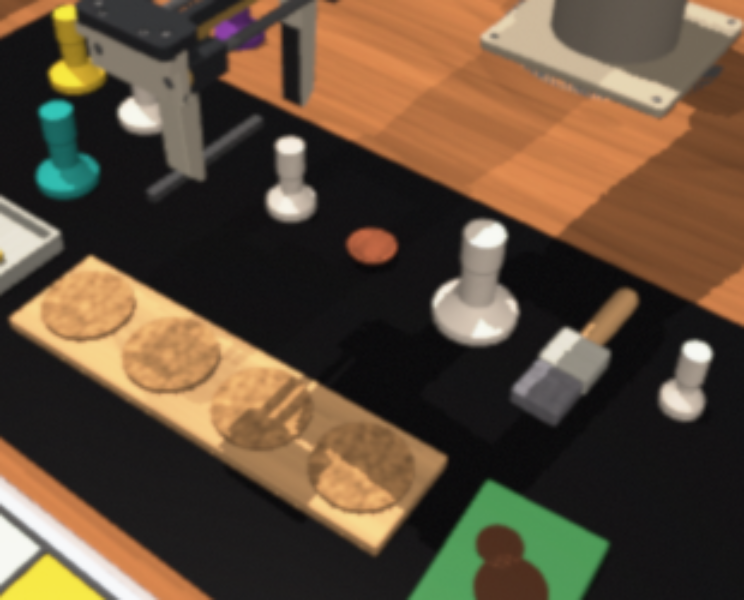

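Request:
arm_command --motion '[{"slide":[-0.073,-0.053,0],"turn":[0,0,0]},{"slide":[-0.073,-0.053,0],"turn":[0,0,0]},{"slide":[-0.073,-0.053,0],"turn":[0,0,0]},{"slide":[-0.073,-0.053,0],"turn":[0,0,0]},{"slide":[-0.073,-0.053,0],"turn":[0,0,0]}]' --gripper 100 --grip_force 20

```text
t: 0.57
tool_pos: [0.4525, 0.1066, 0.4042]
orientation: [3.142, -0.001, -0.001]
force: [0.4, 1.6, 1.1]
opening: 0.0929
```

```bash
cat > look.py <<'E'
import sys
from plant import robot
import cv2, numpy as np
tag=sys.argv[1]
for n in sys.argv[2:]:
    c=robot.read_camera(n); cv2.imwrite(f"pics/{n}{tag}.png",c["pixels"]); np.savez(f"{n}{tag}.npz",K=c["intrinsics"],T=c["T"])
s=robot.read_state(); print(s["t"],s["tool_pos"].round(4),s["orientation"].round(4),s["opening"],s["force"].round(2))
E
python3 look.py 1 wrist scene side
python3 - <<'E'
from h import *
V={n:load(n,"1") for n in["scene","side","wrist"]}
for s,i in {32:(.437,.278),44:(.4395,-.0975),56:(.4245,-.293),68:(.453,.106)}.items():
    for n in V:
        try: r,e=fit(s,i,[V[n]]); print(s,n,r.round(4),round(e,3))
        except Exception: print(s,n,"fail")
for n in V:
    im,K,T=V[n]
    for x,y in [(.6387,.130),(.6428,.0428),(.6453,-.0453),(.6483,-.1317)]:
        cv2.polylines(im,[np.round(proj(disc(x,y,.018,.037),K,T)*8).astype(np.int32)],True,(255,0,0),1,shift=3)
    cv2.imwrite(f"pics/o_{n}1.png",im)
cv2.imwrite("pics/c3.png",cv2.resize(V["side"][0][150:330,330:450],None,fx=3.3,fy=3.3))
E
```

```text
0.7167 [0.4525 0.1072 0.4046] [-3.1414e+00 -4.3000e-03 -2.0000e-04] 0.09295269457631386 [ 0.35 -0.96  0.66]
32 scene [0.4363 0.2774] 0.227
32 side [0.437  0.2777] 0.275
32 wrist [0.4338 0.2808] 0.146
44 scene [ 0.4387 -0.0989] 0.1
44 side [ 0.4413 -0.096 ] 0.055
44 wrist [ 0.4372 -0.0996] 1.249
56 scene [ 0.422  -0.2963] 0.098
56 side [ 0.4246 -0.2927] 0.033
56 wrist fail
68 scene [0.4522 0.1053] 0.06
68 side [0.4542 0.1073] 0.191
68 wrist [0.4508 0.1077] 0.134
```

View pics/o_wrist1.png

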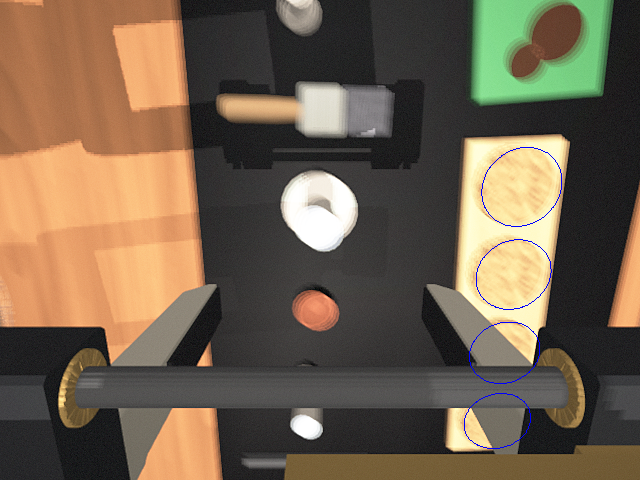

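View pics/o_scene1.png

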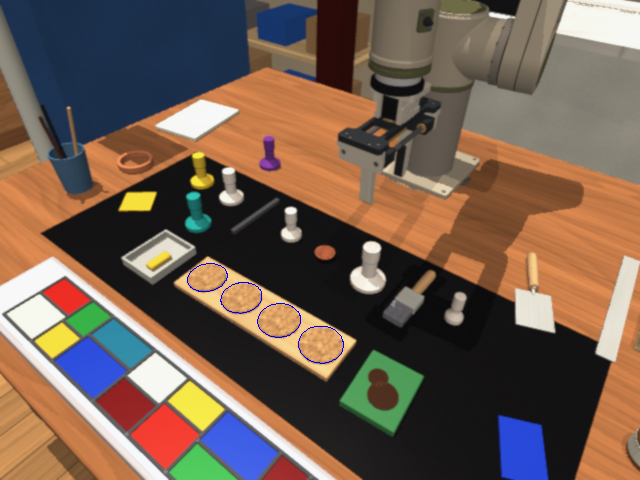

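View pics/c3.png

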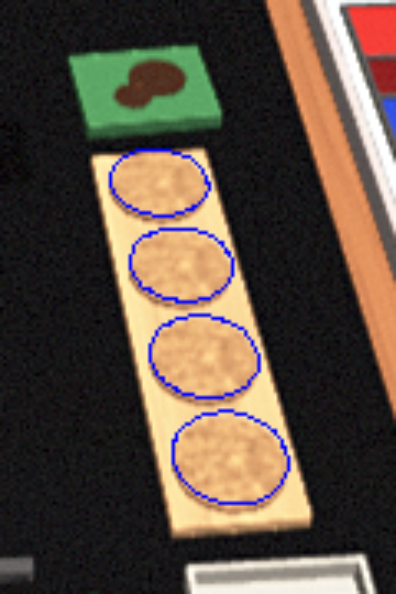

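Overlays of my pad estimates sit within about 1 px of the cork discs in both fixed views. The tool is above the 68 and its sides are clear, so I descend onto it.

Request:
arm_command --motion '[{"slide":[0,0,0.09],"turn":[0,0,0]},{"slide":[0,0,0.09],"turn":[0,0,0]},{"slide":[0,0,0.09],"turn":[0,0,0]},{"slide":[0,0,0.09],"turn":[0,0,0]},{"slide":[0,0,0.044],"turn":[0,0,0]}]' --gripper 100

```text
t: 1.13
tool_pos: [0.4527, 0.1052, 0.2384]
orientation: [3.141, -0.001, -0.008]
force: [-1.2, 0.5, -0.6]
opening: 0.0927
```

Request:
arm_command --motion '[{"slide":[0,0,0],"turn":[0,0,0]},{"slide":[0,0,0],"turn":[0,0,0]},{"slide":[0,0,0],"turn":[0,0,0]},{"slide":[0,0,0],"turn":[0,0,0]},{"slide":[0,0,0],"turn":[0,0,0]}]' --gripper 60

```text
t: 1.55
tool_pos: [0.4552, 0.106, 0.2452]
orientation: [-3.141, 0.0, -0.006]
force: [0.2, -0.0, -0.0]
opening: 0.0643
```

```bash
python3 look.py 2 wrist side
```

```text
1.65 [0.4547 0.1061 0.2446] [-3.1413 -0.     -0.0041] 0.05780247049800522 [ 0.44 -0.92 -0.32]
```

View pics/wrist2.png

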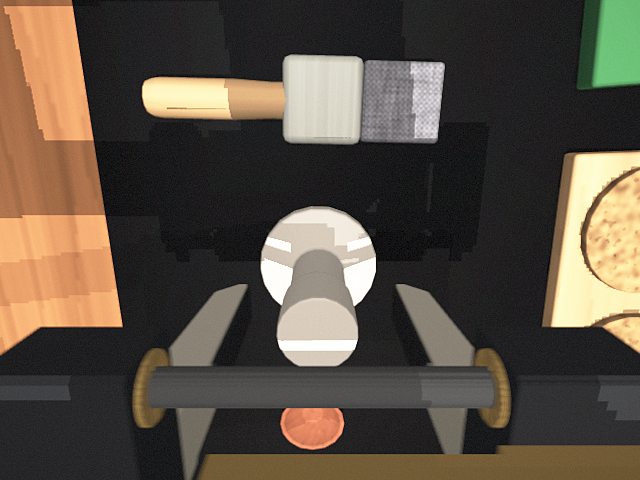

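The wrist view shows the 68's grip at (317,330), midway between the fingers. Closing.

Request:
arm_command --motion '[{"slide":[0,0,0],"turn":[0,0,0]},{"slide":[0,0,0],"turn":[0,0,0]},{"slide":[0,0,0],"turn":[0,0,0]},{"slide":[0,0,0],"turn":[0,0,0]},{"slide":[0,0,0],"turn":[0,0,0]}]' --gripper 0 --grip_force 25

```text
t: 2.07
tool_pos: [0.454, 0.1061, 0.2431]
orientation: [-3.142, -0.0, -0.0]
force: [0.7, 0.7, 0.8]
opening: 0.0309
```

Request:
arm_command --motion '[{"slide":[0,0,0],"turn":[0,0,0]},{"slide":[0,0,0],"turn":[0,0,0]},{"slide":[0,0,0],"turn":[0,0,0]},{"slide":[0,0,-0.01],"turn":[0,0,0]},{"slide":[0,0,-0.02],"turn":[0,0,0]}]'

```text
t: 2.48
tool_pos: [0.453, 0.1059, 0.2539]
orientation: [3.141, 0.0, -0.006]
force: [-0.6, -0.3, -4.9]
opening: 0.0317
```

Request:
arm_command --motion '[{"slide":[0,0,-0.02],"turn":[0,0,0]},{"slide":[0,0,-0.04],"turn":[0,0,0]},{"slide":[0,0,-0.04],"turn":[0,0,0]},{"slide":[0,0,-0.02],"turn":[0,0,0]},{"slide":[0,0,0],"turn":[0,0,0]}]'

```text
t: 2.9
tool_pos: [0.4549, 0.1061, 0.306]
orientation: [-3.141, -0.0, -0.007]
force: [1.3, -0.2, -4.2]
opening: 0.0314
```

```bash
python3 look.py 3 side
```

```text
2.95 [0.4545 0.1061 0.3044] [-3.1413  0.     -0.0043] 0.031634398442287714 [ 0.71  0.12 -4.22]
```

View pics/side3.png

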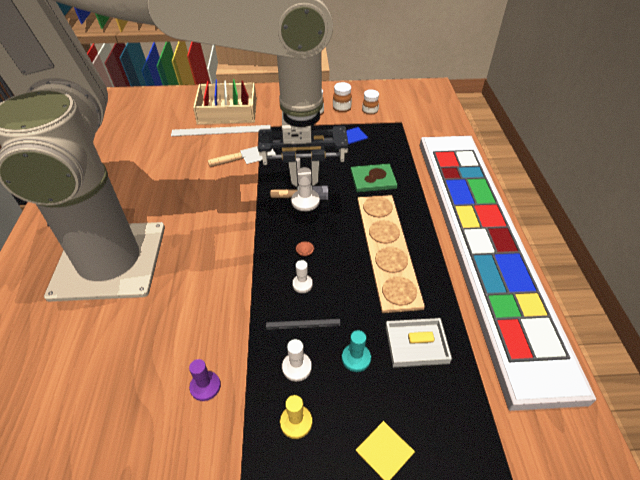

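Muller 68 is held upright (4.2 N load). Moving to the slab-end pad.

Request:
arm_command --motion '[{"slide":[0.04,-0.005,0],"turn":[0,0,0]},{"slide":[0.08,-0.01,0],"turn":[0,0,0]},{"slide":[0.085,-0.01,0],"turn":[0,0,0]},{"slide":[0.085,-0.01,0],"turn":[0,0,0]},{"slide":[0.08,-0.01,0],"turn":[0,0,0]}]'

```text
t: 3.37
tool_pos: [0.6032, 0.1241, 0.3014]
orientation: [3.141, -0.0, -0.003]
force: [0.6, 0.3, -3.4]
opening: 0.0316
```

Request:
arm_command --motion '[{"slide":[0.06,-0.0075,0],"turn":[0,0,0]},{"slide":[0.03,-0.005,0],"turn":[0,0,0]},{"slide":[0,0,0.02],"turn":[0,0,0]},{"slide":[0,0,0.02],"turn":[0,0,0]},{"slide":[0,0,0],"turn":[0,0,0]}]'

```text
t: 3.78
tool_pos: [0.6361, 0.1288, 0.2828]
orientation: [3.141, 0.0, -0.01]
force: [-1.1, 0.1, -4.7]
opening: 0.0317
```

```bash
python3 look.py 4 wrist scene side; python3 - <<'E'
from h import *
P={1:(.639,.129),2:(.6425,.0415),3:(.6455,-.046),4:(.6485,-.133)}
for n in["scene","side","wrist"]:
    im,K,T=load(n,"4")
    for p in P.values(): cv2.polylines(im,[np.round(proj(disc(*p,.018,.037),K,T)*8).astype(np.int32)],True,(255,0,0),1,shift=3)
    cv2.imwrite(f"pics/o_{n}4.png",im)
E
```

```text
3.9333 [0.6369 0.129  0.2863] [ 3.1414e+00  2.0000e-04 -2.9000e-03] 0.03140187796477568 [ 0.06  0.17 -3.55]
```

View pics/o_wrist4.png

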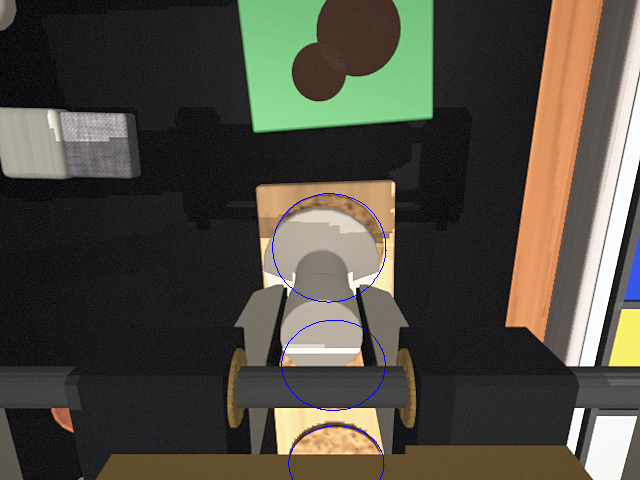

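View pics/o_scene4.png

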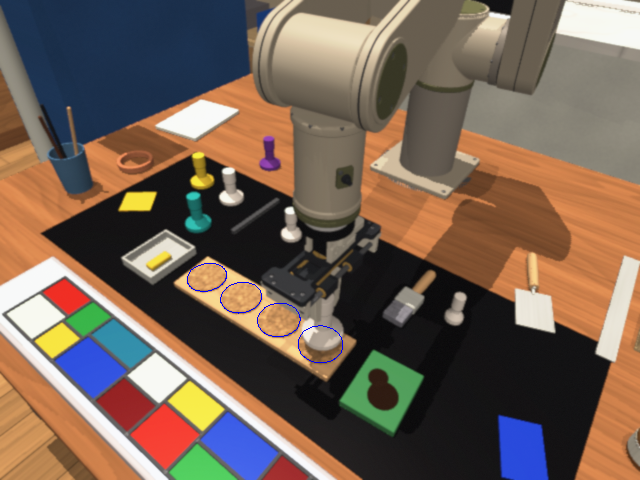

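The foot (325,245) sits over pad 1 with about 5 px of lateral offset. Lowering about 26 mm with a slow finish.

Request:
arm_command --motion '[{"slide":[0.002,0,0.015],"turn":[0,0,0]},{"slide":[0.001,0,0.015],"turn":[0,0,0]},{"slide":[0,0,0.012],"turn":[0,0,0]},{"slide":[0,0,0.009],"turn":[0,0,0]},{"slide":[0,0,0.005],"turn":[0,0,0]}]'

```text
t: 4.35
tool_pos: [0.6388, 0.129, 0.2637]
orientation: [3.141, -0.0, -0.002]
force: [0.1, -0.1, -3.4]
opening: 0.0314
```

Request:
arm_command --motion '[{"slide":[0,0,0.0025],"turn":[0,0,0]},{"slide":[0,0,0.0025],"turn":[0,0,0]},{"slide":[0,0,0.0025],"turn":[0,0,0]},{"slide":[0,0,0.0025],"turn":[0,0,0]},{"slide":[0,0,0],"turn":[0,0,0]}]'

```text
t: 4.77
tool_pos: [0.6394, 0.1291, 0.2612]
orientation: [-3.142, -0.0, -0.001]
force: [-0.6, 0.1, -2.5]
opening: 0.0313
```

Request:
arm_command --motion '[{"slide":[0,0,0.0015],"turn":[0,0,0]},{"slide":[0,0,0.0015],"turn":[0,0,0]},{"slide":[0,0,0],"turn":[0,0,0]},{"slide":[0,0,0],"turn":[0,0,0]},{"slide":[0,0,0],"turn":[0,0,0]}]'

```text
t: 5.18
tool_pos: [0.6394, 0.129, 0.2611]
orientation: [-3.142, -0.0, -0.002]
force: [-3.9, -0.5, 7.4]
opening: 0.0317
```

```bash
python3 look.py 5 scene; python3 - <<'E'
import cv2
im=cv2.imread("pics/scene5.png"); cv2.imwrite("pics/c5.png",cv2.resize(im[270:390,240:400],None,fx=4.5,fy=4.5,interpolation=2))
E
```

```text
5.2333 [0.6394 0.1291 0.2612] [-3.1415e+00 -1.0000e-04 -1.7000e-03] 0.03133623623460339 [-4.41 -1.11  6.68]
```

View pics/c5.png

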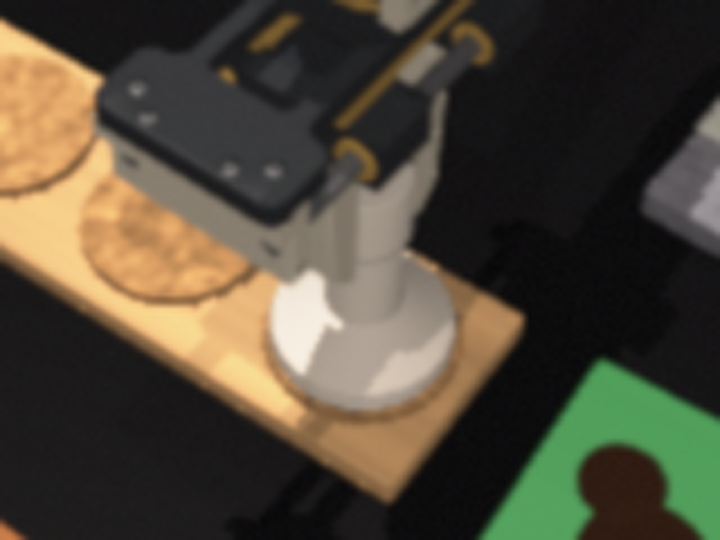

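It is seated: the load has turned to +7 N and the foot is on the pad. Releasing, then rising.

Request:
arm_command --motion '[{"slide":[0,0,0],"turn":[0,0,0]},{"slide":[0,0,0],"turn":[0,0,0]},{"slide":[0,0,0],"turn":[0,0,0]},{"slide":[0,0,0],"turn":[0,0,0]},{"slide":[0,0,0],"turn":[0,0,0]}]' --gripper 60

```text
t: 5.65
tool_pos: [0.6393, 0.129, 0.2595]
orientation: [-3.142, 0.0, -0.0]
force: [0.1, 0.1, -0.7]
opening: 0.0546
```

Request:
arm_command --motion '[{"slide":[0,0,-0.02],"turn":[0,0,0]},{"slide":[0,0,-0.05],"turn":[0,0,0]},{"slide":[0,0,-0.08],"turn":[0,0,0]},{"slide":[0,0,-0.08],"turn":[0,0,0]},{"slide":[0,0,-0.08],"turn":[0,0,0]}]'

```text
t: 6.07
tool_pos: [0.6389, 0.129, 0.3852]
orientation: [3.142, 0.0, -0.001]
force: [0.2, 0.4, 0.1]
opening: 0.0559
```

```bash
python3 look.py 6 scene side; python3 - <<'E'
from h import *
for n in["scene","side"]: print(n,fit(68,(.639,.129),[load(n,"6")],.018))
im=cv2.imread("pics/scene6.png"); cv2.imwrite("pics/c6.png",cv2.resize(im[220:390,160:400],None,fx=3.2,fy=3.2,interpolation=2))
E
```

```text
6.1667 [0.6407 0.1292 0.3923] [-3.1401 -0.     -0.0188] 0.05571816751182578 [-0.17 -0.03  1.  ]
scene (array([0.63882193, 0.12840145]), np.float64(0.05596144776015278))
side (array([0.63949615, 0.12950078]), np.float64(0.05895904838027175))
```

View pics/c6.png

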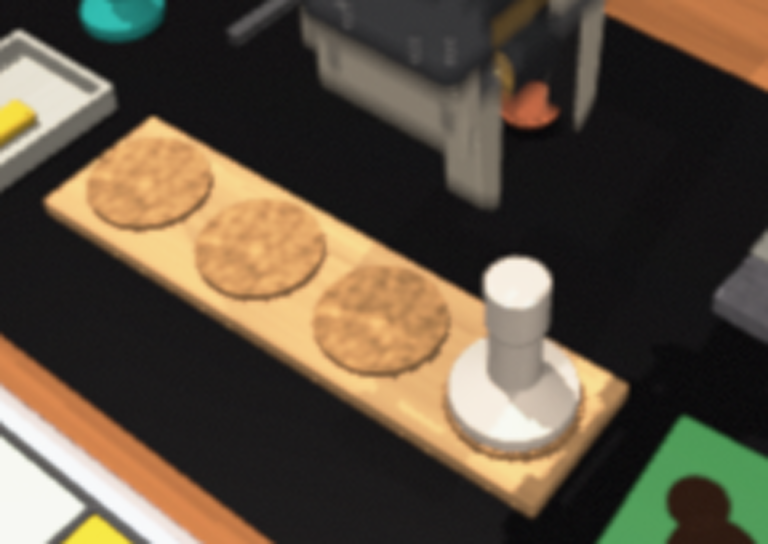

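Muller 68 stands centred on pad 1: the fits give (.639,.129), within 1–2 mm. Next is the 56. It is the white one at side pixel (296,360), the only white one between the turquoise (357,350) and yellow (296,418) look-alikes.

Request:
arm_command --motion '[{"slide":[-0.036,0.0706,0],"turn":[0,0,0]},{"slide":[-0.036,0.0706,0],"turn":[0,0,0]},{"slide":[-0.036,0.0706,0],"turn":[0,0,0]},{"slide":[-0.036,0.0706,0],"turn":[0,0,0]},{"slide":[-0.036,0.0706,0],"turn":[0,0,0]}]' --gripper 75

```text
t: 6.58
tool_pos: [0.5662, -0.0132, 0.3834]
orientation: [3.142, 0.001, -0.0]
force: [0.5, -0.8, 0.2]
opening: 0.0696
```

Request:
arm_command --motion '[{"slide":[-0.036,0.0706,0],"turn":[0,0,0]},{"slide":[-0.036,0.0706,0],"turn":[0,0,0]},{"slide":[-0.036,0.0706,0],"turn":[0,0,0]},{"slide":[-0.036,0.0706,0],"turn":[0,0,0]},{"slide":[-0.036,0.0706,0],"turn":[0,0,0]}]'

```text
t: 7.0
tool_pos: [0.4942, -0.1545, 0.3836]
orientation: [3.141, 0.0, 0.0]
force: [-1.2, -0.2, 0.6]
opening: 0.0697
```

Request:
arm_command --motion '[{"slide":[-0.036,0.0706,0],"turn":[0,0,0]},{"slide":[-0.036,0.0706,0],"turn":[0,0,0]},{"slide":[-0.036,0.0706,0],"turn":[0,0,0]},{"slide":[-0.036,0.0706,0],"turn":[0,0,0]},{"slide":[-0.036,0.0706,0],"turn":[0,0,0]}]'

```text
t: 7.42
tool_pos: [0.4222, -0.2957, 0.3836]
orientation: [3.141, -0.0, 0.0]
force: [0.1, -0.2, -0.3]
opening: 0.0696
```

Request:
arm_command --motion '[{"slide":[0,0,0],"turn":[0,0,0]},{"slide":[0,0,0],"turn":[0,0,0]},{"slide":[0,0,0],"turn":[0,0,0]},{"slide":[0,0,0],"turn":[0,0,0]},{"slide":[0,0,0],"turn":[0,0,0]}]'

```text
t: 7.83
tool_pos: [0.4238, -0.2936, 0.3835]
orientation: [-3.141, -0.003, -0.0]
force: [0.2, 0.4, 0.2]
opening: 0.0696
```

```bash
python3 look.py 7 wrist; python3 - <<'E'
from h import *
print(fit(56,(.4235,-.2945),[load("wrist","7")]))
E
```

```text
7.8833 [ 0.4238 -0.2936  0.3835] [-3.1414e+00 -2.7000e-03 -0.0000e+00] 0.06973351653795747 [-0.04  0.88 -0.52]
(array([ 0.42470473, -0.29383224]), np.float64(0.0639471956680068))
```

View pics/wrist7.png

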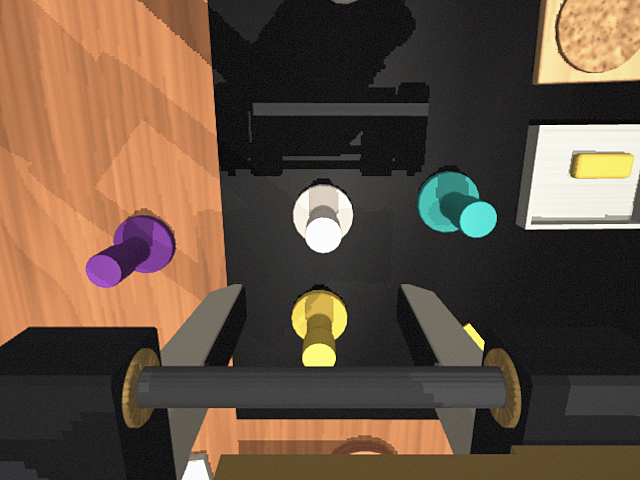

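The white 56 at (322,218) lies directly under the tool: its fit is (.4247,−.2938) and the TCP is (.4238,−.2936). The look-alikes are clear of the finger paths. Descending and gripping.

Request:
arm_command --motion '[{"slide":[0.002,0,0.09],"turn":[0,0,0]},{"slide":[0,0,0.09],"turn":[0,0,0]},{"slide":[0,0,0.09],"turn":[0,0,0]},{"slide":[0,0,0.07],"turn":[0,0,0]},{"slide":[0,0,0.036],"turn":[0,0,0]}]'

```text
t: 8.3
tool_pos: [0.423, -0.2926, 0.2288]
orientation: [-3.138, -0.002, 0.007]
force: [-1.2, 0.3, -0.5]
opening: 0.0693
```

Request:
arm_command --motion '[{"slide":[0,0,0],"turn":[0,0,0]},{"slide":[0,0,0],"turn":[0,0,0]},{"slide":[0,0,0],"turn":[0,0,0]},{"slide":[0,0,0],"turn":[0,0,0]},{"slide":[0,0,0],"turn":[0,0,0]}]' --gripper 50

```text
t: 8.72
tool_pos: [0.4248, -0.2951, 0.2351]
orientation: [3.139, 0.0, 0.004]
force: [-0.9, -0.1, -0.6]
opening: 0.047
```

Request:
arm_command --motion '[{"slide":[0,0,0],"turn":[0,0,0]},{"slide":[0,0,0],"turn":[0,0,0]},{"slide":[0,0,0],"turn":[0,0,0]},{"slide":[0,0,0],"turn":[0,0,0]},{"slide":[0,0,0],"turn":[0,0,0]}]' --gripper 0

```text
t: 9.13
tool_pos: [0.4242, -0.2947, 0.2335]
orientation: [3.141, -0.0, 0.001]
force: [0.5, -1.4, 1.3]
opening: 0.027
```

Request:
arm_command --motion '[{"slide":[0,0,0],"turn":[0,0,0]},{"slide":[0,0,0],"turn":[0,0,0]},{"slide":[0,0,0],"turn":[0,0,0]},{"slide":[0,0,-0.01],"turn":[0,0,0]},{"slide":[0,0,-0.02],"turn":[0,0,0]}]'

```text
t: 9.55
tool_pos: [0.4231, -0.2939, 0.2437]
orientation: [-3.139, 0.0, 0.005]
force: [-0.8, -0.2, -3.1]
opening: 0.0275
```

Request:
arm_command --motion '[{"slide":[0,0,-0.02],"turn":[0,0,0]},{"slide":[0,0,-0.04],"turn":[0,0,0]},{"slide":[0,0,-0.04],"turn":[0,0,0]},{"slide":[0,0,-0.02],"turn":[0,0,0]},{"slide":[0,0,0],"turn":[0,0,0]}]'

```text
t: 9.97
tool_pos: [0.4247, -0.2952, 0.2959]
orientation: [3.139, -0.0, 0.005]
force: [0.3, -0.5, -2.5]
opening: 0.0271
```

```bash
python3 look.py 8 side wrist
```

```text
10.0667 [ 0.424  -0.2946  0.2932] [ 3.1412e+00 -0.0000e+00  6.0000e-04] 0.027541522469171333 [-0.25  0.18 -3.53]
```

View pics/side8.png

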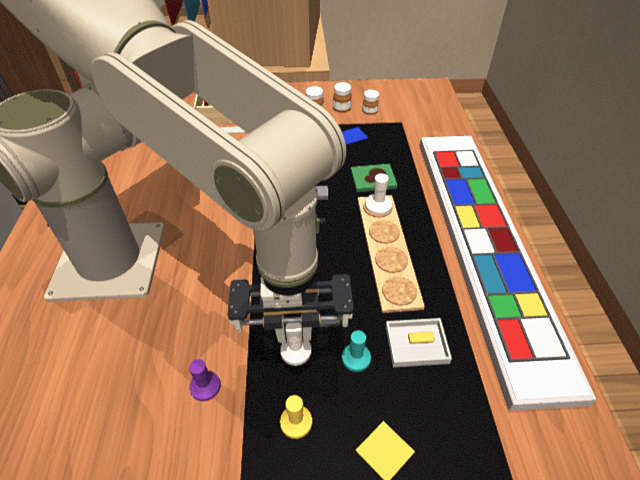

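The 56 is held upright. Carrying it to pad 2.

Request:
arm_command --motion '[{"slide":[0.021,-0.0323,0],"turn":[0,0,0]},{"slide":[0.042,-0.0646,0],"turn":[0,0,0]},{"slide":[0.042,-0.0646,0],"turn":[0,0,0]},{"slide":[0.042,-0.0646,0],"turn":[0,0,0]},{"slide":[0.042,-0.0646,0],"turn":[0,0,0]}]'

```text
t: 10.48
tool_pos: [0.4996, -0.1769, 0.2916]
orientation: [-3.141, 0.001, 0.003]
force: [1.5, 0.4, -3.1]
opening: 0.0272
```

Request:
arm_command --motion '[{"slide":[0.042,-0.0646,0],"turn":[0,0,0]},{"slide":[0.042,-0.0646,0],"turn":[0,0,0]},{"slide":[0.042,-0.0646,0],"turn":[0,0,0]},{"slide":[0.042,-0.0646,0],"turn":[0,0,0]},{"slide":[0.042,-0.0646,0],"turn":[0,0,0]}]'

```text
t: 10.9
tool_pos: [0.5836, -0.0475, 0.2914]
orientation: [-3.141, -0.0, 0.004]
force: [0.1, -0.9, -2.0]
opening: 0.0275
```

Request:
arm_command --motion '[{"slide":[0.042,-0.0646,0],"turn":[0,0,0]},{"slide":[0.042,-0.0646,0],"turn":[0,0,0]},{"slide":[0.042,-0.0646,0],"turn":[0,0,0]},{"slide":[0.021,-0.0323,0],"turn":[0,0,0]},{"slide":[0,0,0],"turn":[0,0,0]}]'

```text
t: 11.32
tool_pos: [0.643, 0.0445, 0.2912]
orientation: [-3.14, -0.005, 0.003]
force: [0.5, -0.4, -2.3]
opening: 0.0276
```

Request:
arm_command --motion '[{"slide":[0,0,0.01],"turn":[0,0,0]},{"slide":[0,0,0.02],"turn":[0,0,0]},{"slide":[0,0,0.02],"turn":[0,0,0]},{"slide":[0,0,0],"turn":[0,0,0]},{"slide":[0,0,0],"turn":[0,0,0]}]'

```text
t: 11.73
tool_pos: [0.6415, 0.0405, 0.2715]
orientation: [3.142, -0.002, -0.004]
force: [0.7, 0.1, -3.6]
opening: 0.0274
```

```bash
cat > ov.py <<'E'
import sys
from h import *
P={1:(.639,.129),2:(.6425,.0415),3:(.6455,-.046),4:(.6485,-.133)}
tag=sys.argv[1]
for n in sys.argv[2:]:
    im,K,T=load(n,tag)
    for p in P.values(): cv2.polylines(im,[np.round(proj(disc(*p,.018,.037),K,T)*8).astype(np.int32)],True,(255,0,0),1,shift=3)
    cv2.imwrite(f"pics/o_{n}{tag}.png",im)
E
python3 look.py 9 wrist; python3 ov.py 9 wrist
```

```text
11.7833 [0.6419 0.0406 0.2724] [ 3.1416e+00 -1.6000e-03 -2.1000e-03] 0.027336402852336475 [ 0.67 -0.1  -1.38]
```

View pics/o_wrist9.png

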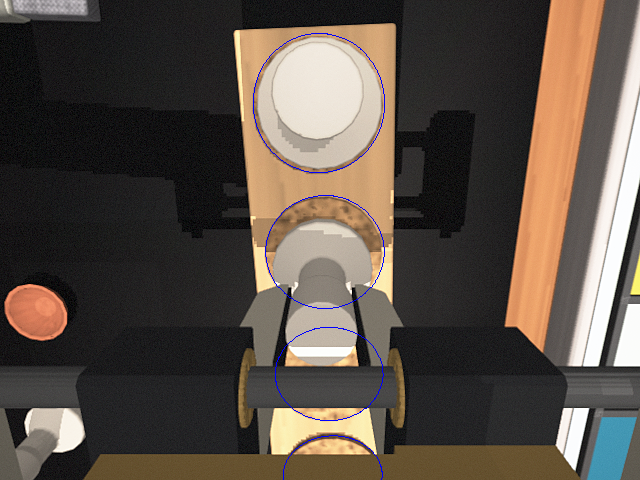

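It is over pad 2 and aligned, and the 68 is centred inside its pad ring at (319,102). Lowering 22 mm.

Request:
arm_command --motion '[{"slide":[0.001,-0.002,0.015],"turn":[0,0,0]},{"slide":[0,0,0.014],"turn":[0,0,0]},{"slide":[0,0,0.01],"turn":[0,0,0]},{"slide":[0,0,0.006],"turn":[0,0,0]},{"slide":[0,0,0.003],"turn":[0,0,0]}]'

```text
t: 12.2
tool_pos: [0.6425, 0.0422, 0.2531]
orientation: [-3.142, -0.0, 0.002]
force: [-0.4, 0.1, -2.8]
opening: 0.027
```

Request:
arm_command --motion '[{"slide":[0,0,0.0025],"turn":[0,0,0]},{"slide":[0,0,0.0025],"turn":[0,0,0]},{"slide":[0,0,0.0025],"turn":[0,0,0]},{"slide":[0,0,0.0015],"turn":[0,0,0]},{"slide":[0,0,0],"turn":[0,0,0]}]'

```text
t: 12.62
tool_pos: [0.643, 0.0422, 0.2514]
orientation: [3.142, 0.0, 0.001]
force: [-2.7, 0.3, 4.8]
opening: 0.0274
```

Request:
arm_command --motion '[{"slide":[0,0,0.001],"turn":[0,0,0]},{"slide":[0,0,0.001],"turn":[0,0,0]},{"slide":[0,0,0],"turn":[0,0,0]},{"slide":[0,0,0],"turn":[0,0,0]},{"slide":[0,0,0],"turn":[0,0,0]}]'

```text
t: 13.03
tool_pos: [0.6432, 0.0422, 0.2512]
orientation: [3.142, 0.0, 0.003]
force: [-2.9, -0.0, 7.4]
opening: 0.0274
```

Request:
arm_command --motion '[{"slide":[0,0,0],"turn":[0,0,0]},{"slide":[0,0,0],"turn":[0,0,0]},{"slide":[0,0,0],"turn":[0,0,0]},{"slide":[0,0,0],"turn":[0,0,0]},{"slide":[0,0,0],"turn":[0,0,0]}]' --gripper 60

```text
t: 13.45
tool_pos: [0.6428, 0.0421, 0.2493]
orientation: [-3.142, 0.0, 0.0]
force: [-0.2, -0.3, 0.1]
opening: 0.054
```

Request:
arm_command --motion '[{"slide":[0,0,-0.02],"turn":[0,0,0]},{"slide":[0,0,-0.05],"turn":[0,0,0]},{"slide":[0,0,-0.08],"turn":[0,0,0]},{"slide":[0,0,-0.08],"turn":[0,0,0]},{"slide":[0,0,-0.08],"turn":[0,0,0]}]'

```text
t: 13.87
tool_pos: [0.6425, 0.0421, 0.3752]
orientation: [-3.142, -0.0, 0.001]
force: [0.6, -1.0, 0.3]
opening: 0.0561
```

```bash
python3 look.py 10 scene side; python3 - <<'E'
from h import *
for n in["scene","side"]: 
  print(n,fit(68,(.639,.129),[load(n,"10")],.018),fit(56,(.643,.042),[load(n,"10")],.018),fit(44,(.44,-.097),[load(n,"10")]))
E
```

```text
13.9667 [0.6445 0.0422 0.3822] [3.1414e+00 1.0000e-04 1.8800e-02] 0.055982478127169014 [-0.02  0.07  1.14]
scene (array([0.63906836, 0.12864481]), np.float64(0.10380403424621609)) (array([0.64254329, 0.0426469 ]), np.float64(0.08495807876527181)) (array([ 0.43838644, -0.09725139]), np.float64(1.3659405777052835))
side (array([0.63957305, 0.12782931]), np.float64(0.25830003115802547)) (array([0.64328619, 0.0447645 ]), np.float64(0.42107717145488244)) (array([ 0.44130311, -0.09567059]), np.float64(0.05877998545631887))
```

View pics/scene10.png

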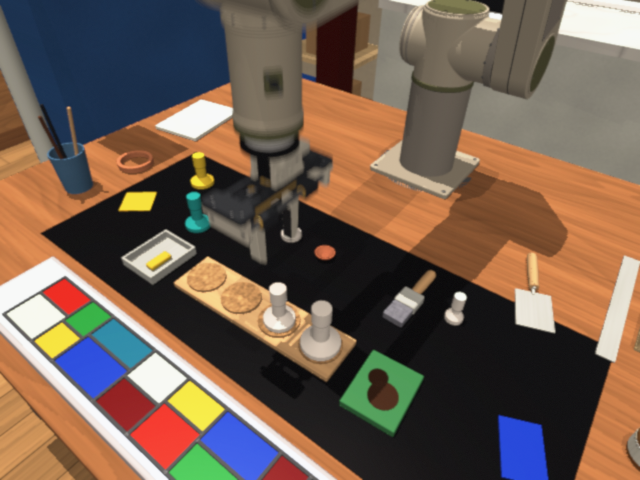

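Both placed mullers stand on their pads: the 68 at scene (321,330) and the 56 at (279,315). Now the 44.

Request:
arm_command --motion '[{"slide":[-0.0507,0.0348,0],"turn":[0,0,0]},{"slide":[-0.0507,0.0348,0],"turn":[0,0,0]},{"slide":[-0.0507,0.0348,0],"turn":[0,0,0]},{"slide":[-0.0507,0.0348,0],"turn":[0,0,0]},{"slide":[-0.0507,0.0348,0],"turn":[0,0,0]}]' --gripper 75

```text
t: 14.38
tool_pos: [0.5403, -0.0279, 0.3733]
orientation: [3.142, 0.0, -0.0]
force: [0.3, -0.0, 0.7]
opening: 0.0696
```

Request:
arm_command --motion '[{"slide":[-0.0507,0.0348,0],"turn":[0,0,0]},{"slide":[-0.0507,0.0348,0],"turn":[0,0,0]},{"slide":[-0.0507,0.0348,0],"turn":[0,0,0]},{"slide":[-0.0507,0.0348,0],"turn":[0,0,0]},{"slide":[-0.0507,0.0348,0],"turn":[0,0,0]}]'

```text
t: 14.8
tool_pos: [0.4389, -0.0975, 0.3735]
orientation: [3.141, 0.0, 0.0]
force: [-0.2, -0.6, -0.0]
opening: 0.0699
```

Request:
arm_command --motion '[{"slide":[0,0,0],"turn":[0,0,0]},{"slide":[0,0,0],"turn":[0,0,0]},{"slide":[0,0,0],"turn":[0,0,0]},{"slide":[0,0,0],"turn":[0,0,0]},{"slide":[0,0,0],"turn":[0,0,0]}]'

```text
t: 15.22
tool_pos: [0.4406, -0.0966, 0.3736]
orientation: [-3.141, -0.001, -0.0]
force: [-0.3, 0.9, -0.8]
opening: 0.0699
```

```bash
python3 look.py 11 wrist; python3 - <<'E'
from h import *
print(fit(44,(.44,-.097),[load("wrist","11")]))
E
```

```text
15.2667 [ 0.4405 -0.0966  0.3734] [-3.1414e+00 -1.5000e-03  3.0000e-04] 0.06986656247677636 [-0.74  0.24  0.47]
(array([ 0.44105301, -0.09723842]), np.float64(0.06244709878936815))
```

View pics/wrist11.png

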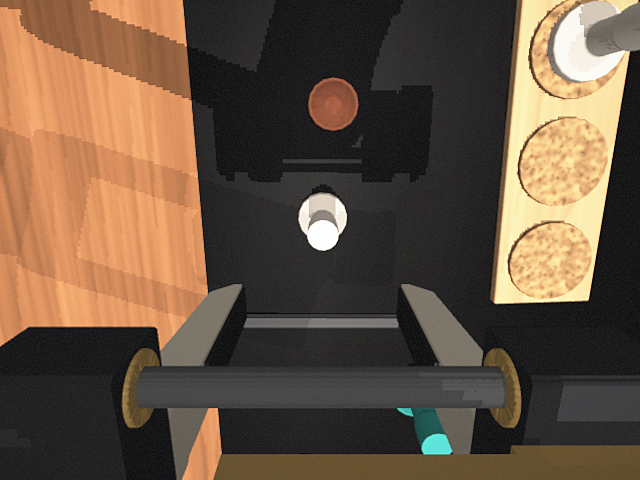

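The 44 at (322,220) is directly below (fit within 1 mm). Descending and gripping.

Request:
arm_command --motion '[{"slide":[0.001,0.001,0.09],"turn":[0,0,0]},{"slide":[0,0,0.09],"turn":[0,0,0]},{"slide":[0,0,0.09],"turn":[0,0,0]},{"slide":[0,0,0.07],"turn":[0,0,0]},{"slide":[0,0,0.037],"turn":[0,0,0]}]'

```text
t: 15.68
tool_pos: [0.4389, -0.0965, 0.2185]
orientation: [-3.14, -0.001, 0.008]
force: [0.3, -0.0, 0.1]
opening: 0.0697
```

Request:
arm_command --motion '[{"slide":[0,0,0],"turn":[0,0,0]},{"slide":[0,0,0],"turn":[0,0,0]},{"slide":[0,0,0],"turn":[0,0,0]},{"slide":[0,0,0],"turn":[0,0,0]},{"slide":[0,0,0],"turn":[0,0,0]}]' --gripper 45

```text
t: 16.1
tool_pos: [0.4413, -0.0977, 0.2245]
orientation: [3.141, 0.0, 0.005]
force: [-0.1, -0.5, 0.4]
opening: 0.0435
```

Request:
arm_command --motion '[{"slide":[0,0,0],"turn":[0,0,0]},{"slide":[0,0,0],"turn":[0,0,0]},{"slide":[0,0,0],"turn":[0,0,0]},{"slide":[0,0,0],"turn":[0,0,0]},{"slide":[0,0,0],"turn":[0,0,0]}]' --gripper 0 --grip_force 18

```text
t: 16.52
tool_pos: [0.4406, -0.0975, 0.223]
orientation: [3.141, -0.0, 0.001]
force: [0.1, 0.0, 2.2]
opening: 0.0231
```

Request:
arm_command --motion '[{"slide":[0,0,0],"turn":[0,0,0]},{"slide":[0,0,0],"turn":[0,0,0]},{"slide":[0,0,0],"turn":[0,0,0]},{"slide":[0,0,-0.01],"turn":[0,0,0]},{"slide":[0,0,-0.02],"turn":[0,0,0]}]'

```text
t: 16.93
tool_pos: [0.4395, -0.0972, 0.2337]
orientation: [-3.141, 0.0, 0.005]
force: [0.3, 0.1, -1.4]
opening: 0.0235
```

Request:
arm_command --motion '[{"slide":[0,0,-0.02],"turn":[0,0,0]},{"slide":[0,0,-0.04],"turn":[0,0,0]},{"slide":[0,0,-0.04],"turn":[0,0,0]},{"slide":[0,0,-0.02],"turn":[0,0,0]},{"slide":[0,0,0],"turn":[0,0,0]}]'

```text
t: 17.35
tool_pos: [0.4413, -0.0978, 0.2855]
orientation: [3.14, 0.0, 0.007]
force: [-0.2, -0.4, -1.3]
opening: 0.0236
```

```bash
python3 look.py 12 side wrist
```

```text
17.45 [ 0.4405 -0.0975  0.2829] [3.1413e+00 1.0000e-04 1.3000e-03] 0.023666500981402626 [-0.43 -0.46 -2.21]
```

View pics/side12.png

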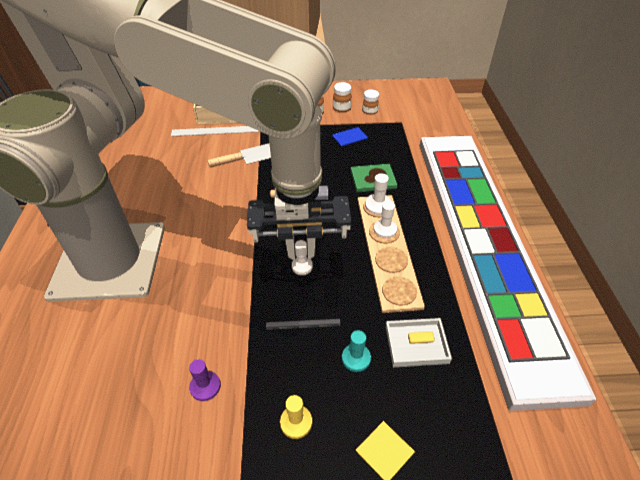

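Held upright. Carrying it to pad 3.

Request:
arm_command --motion '[{"slide":[0.0285,-0.0072,0],"turn":[0,0,0]},{"slide":[0.057,-0.0143,0],"turn":[0,0,0]},{"slide":[0.057,-0.0143,0],"turn":[0,0,0]},{"slide":[0.057,-0.0143,0],"turn":[0,0,0]},{"slide":[0.057,-0.0143,0],"turn":[0,0,0]}]'

```text
t: 17.87
tool_pos: [0.5434, -0.0713, 0.2811]
orientation: [-3.141, 0.0, 0.004]
force: [0.1, -0.6, -0.6]
opening: 0.0235
```

Request:
arm_command --motion '[{"slide":[0.057,-0.0143,0],"turn":[0,0,0]},{"slide":[0.057,-0.0143,0],"turn":[0,0,0]},{"slide":[0.057,-0.0143,0],"turn":[0,0,0]},{"slide":[0.057,-0.0143,0],"turn":[0,0,0]},{"slide":[0.0285,-0.0072,0],"turn":[0,0,0]}]'

```text
t: 18.28
tool_pos: [0.6469, -0.0451, 0.2808]
orientation: [-3.141, -0.001, 0.002]
force: [0.5, -0.2, -0.6]
opening: 0.0236
```

Request:
arm_command --motion '[{"slide":[0,0,0],"turn":[0,0,0]},{"slide":[0,0,0.02],"turn":[0,0,0]},{"slide":[0,0,0.03],"turn":[0,0,0]},{"slide":[0,0,0],"turn":[0,0,0]},{"slide":[0,0,0],"turn":[0,0,0]}]'

```text
t: 18.7
tool_pos: [0.644, -0.0461, 0.2604]
orientation: [-3.141, 0.001, 0.007]
force: [0.2, 0.4, -1.2]
opening: 0.0234
```

```bash
python3 look.py 13 wrist; python3 ov.py 13 wrist
```

```text
18.75 [ 0.6446 -0.0462  0.2616] [-3.1413e+00  8.0000e-04  3.5000e-03] 0.02347916476548719 [-0.21 -0.05 -0.84]
```

View pics/o_wrist13.png

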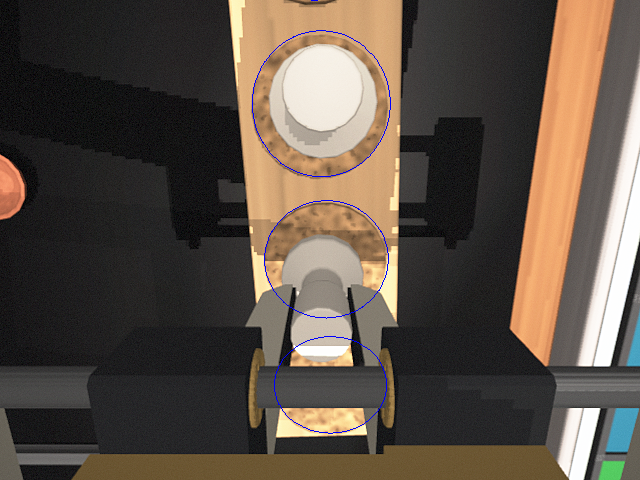

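The 56 is centred in its ring, and the 44 is over pad 3. Lowering with a 1–2 mm x correction.

Request:
arm_command --motion '[{"slide":[0.003,0,0.015],"turn":[0,0,0]},{"slide":[0,0,0.014],"turn":[0,0,0]},{"slide":[0,0,0.01],"turn":[0,0,0]},{"slide":[0,0,0.006],"turn":[0,0,0]},{"slide":[0,0,0.003],"turn":[0,0,0]}]'

```text
t: 19.17
tool_pos: [0.6465, -0.0459, 0.2427]
orientation: [-3.141, -0.0, 0.002]
force: [-0.7, 0.5, -0.6]
opening: 0.0235
```

Request:
arm_command --motion '[{"slide":[0,0,0.0025],"turn":[0,0,0]},{"slide":[0,0,0.0025],"turn":[0,0,0]},{"slide":[0,0,0.0025],"turn":[0,0,0]},{"slide":[0,0,0.0015],"turn":[0,0,0]},{"slide":[0,0,0],"turn":[0,0,0]}]'

```text
t: 19.58
tool_pos: [0.6471, -0.046, 0.241]
orientation: [3.141, 0.0, 0.001]
force: [-0.9, -0.3, 5.3]
opening: 0.0238
```

Request:
arm_command --motion '[{"slide":[0,0,0.001],"turn":[0,0,0]},{"slide":[0,0,0.001],"turn":[0,0,0]},{"slide":[0,0,0],"turn":[0,0,0]},{"slide":[0,0,0],"turn":[0,0,0]},{"slide":[0,0,0],"turn":[0,0,0]}]'

```text
t: 20.0
tool_pos: [0.6472, -0.0459, 0.2408]
orientation: [3.141, 0.0, 0.003]
force: [-3.2, 0.5, 8.6]
opening: 0.0236
```

Request:
arm_command --motion '[{"slide":[0,0,0],"turn":[0,0,0]},{"slide":[0,0,0],"turn":[0,0,0]},{"slide":[0,0,0],"turn":[0,0,0]},{"slide":[0,0,0],"turn":[0,0,0]},{"slide":[0,0,0],"turn":[0,0,0]}]' --gripper 55

```text
t: 20.42
tool_pos: [0.6467, -0.0459, 0.2389]
orientation: [-3.142, -0.0, 0.0]
force: [0.3, 0.2, 0.0]
opening: 0.0495
```

Request:
arm_command --motion '[{"slide":[0,0,-0.02],"turn":[0,0,0]},{"slide":[0,0,-0.05],"turn":[0,0,0]},{"slide":[0,0,-0.08],"turn":[0,0,0]},{"slide":[0,0,-0.08],"turn":[0,0,0]},{"slide":[0,0,-0.08],"turn":[0,0,0]}]'

```text
t: 20.83
tool_pos: [0.6465, -0.0459, 0.3648]
orientation: [-3.142, 0.0, 0.001]
force: [0.6, -0.7, 0.6]
opening: 0.0517
```

Request:
arm_command --motion '[{"slide":[-0.035,-0.054,0],"turn":[0,0,0]},{"slide":[-0.035,-0.054,0],"turn":[0,0,0]},{"slide":[-0.035,-0.054,0],"turn":[0,0,0]},{"slide":[-0.035,-0.054,0],"turn":[0,0,0]},{"slide":[-0.035,-0.054,0],"turn":[0,0,0]}]' --gripper 75

```text
t: 21.25
tool_pos: [0.576, 0.0629, 0.3639]
orientation: [-3.142, 0.001, -0.001]
force: [-0.3, 0.2, -0.4]
opening: 0.0696
```

Request:
arm_command --motion '[{"slide":[-0.035,-0.054,0],"turn":[0,0,0]},{"slide":[-0.035,-0.054,0],"turn":[0,0,0]},{"slide":[-0.035,-0.054,0],"turn":[0,0,0]},{"slide":[-0.035,-0.054,0],"turn":[0,0,0]},{"slide":[-0.035,-0.054,0],"turn":[0,0,0]}]'

```text
t: 21.67
tool_pos: [0.506, 0.171, 0.3639]
orientation: [-3.141, 0.0, -0.001]
force: [0.5, 1.0, -0.2]
opening: 0.0699
```

Request:
arm_command --motion '[{"slide":[-0.035,-0.054,0],"turn":[0,0,0]},{"slide":[-0.035,-0.054,0],"turn":[0,0,0]},{"slide":[-0.035,-0.054,0],"turn":[0,0,0]},{"slide":[-0.035,-0.054,0],"turn":[0,0,0]},{"slide":[-0.035,-0.054,0],"turn":[0,0,0]}]'

```text
t: 22.08
tool_pos: [0.436, 0.279, 0.3639]
orientation: [-3.141, 0.0, -0.001]
force: [0.2, 0.5, 0.5]
opening: 0.0698
```

Request:
arm_command --motion '[{"slide":[0,0,0],"turn":[0,0,0]},{"slide":[0,0,0],"turn":[0,0,0]},{"slide":[0,0,0],"turn":[0,0,0]},{"slide":[0,0,0],"turn":[0,0,0]},{"slide":[0,0,0],"turn":[0,0,0]}]'

```text
t: 22.5
tool_pos: [0.4374, 0.2772, 0.3633]
orientation: [3.141, -0.002, 0.0]
force: [-0.6, 0.7, 1.3]
opening: 0.07
```

```bash
python3 look.py 14 wrist scene; python3 - <<'E'
from h import *
print(fit(32,(.437,.278),[load("wrist","14")]))
for s,p in {68:(.639,.129),56:(.643,.042),44:(.646,-.046)}.items(): print(s,fit(s,p,[load("scene","14")],.018))
E
```

```text
22.6 [0.4373 0.2774 0.3631] [ 3.1415e+00 -2.1000e-03 -1.0000e-04] 0.06974949890097236 [-0.19 -0.6   0.62]
(array([0.43682415, 0.27690907]), np.float64(0.34601900053141826))
68 (array([0.63867575, 0.12838613]), np.float64(0.07590041774867337))
56 (array([0.64222861, 0.04255718]), np.float64(0.08062795605165307))
44 (array([ 0.64651086, -0.04625281]), np.float64(0.09826387084802375))
```

View pics/wrist14.png

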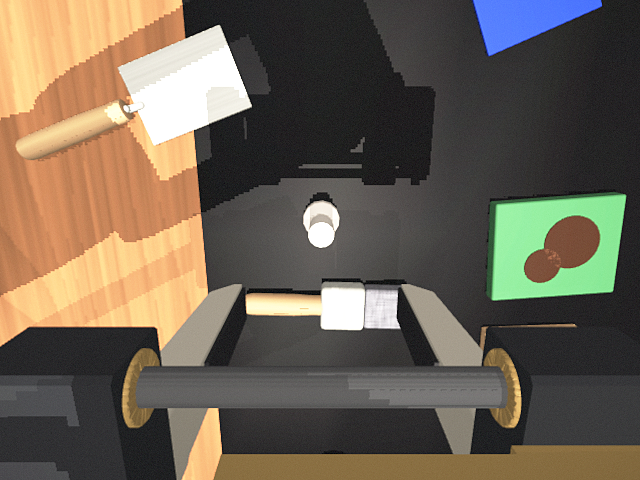

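View pics/scene14.png

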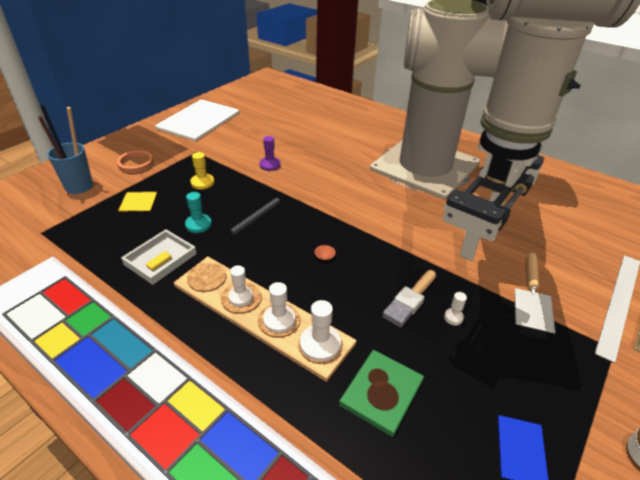

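The three placed mullers are on their pads, and the 32 at (320,225) is below the tool. Descending and gripping.

Request:
arm_command --motion '[{"slide":[0,0,0.09],"turn":[0,0,0]},{"slide":[0,0,0.09],"turn":[0,0,0]},{"slide":[0,0,0.09],"turn":[0,0,0]},{"slide":[0,0,0.065],"turn":[0,0,0]},{"slide":[0,0,0.036],"turn":[0,0,0]}]'

```text
t: 23.02
tool_pos: [0.4355, 0.2767, 0.2106]
orientation: [3.139, -0.001, -0.008]
force: [-0.6, -0.9, -0.1]
opening: 0.0696
```

Request:
arm_command --motion '[{"slide":[0,0,0],"turn":[0,0,0]},{"slide":[0,0,0],"turn":[0,0,0]},{"slide":[0,0,0],"turn":[0,0,0]},{"slide":[0,0,0],"turn":[0,0,0]},{"slide":[0,0,0],"turn":[0,0,0]}]' --gripper 40

```text
t: 23.43
tool_pos: [0.4377, 0.2784, 0.2166]
orientation: [-3.14, 0.0, -0.004]
force: [-0.3, -0.3, -0.5]
opening: 0.0412
```

Request:
arm_command --motion '[{"slide":[0,0,0],"turn":[0,0,0]},{"slide":[0,0,0],"turn":[0,0,0]},{"slide":[0,0,0],"turn":[0,0,0]},{"slide":[0,0,0],"turn":[0,0,0]},{"slide":[0,0,0],"turn":[0,0,0]}]' --gripper 0 --grip_force 12

```text
t: 23.85
tool_pos: [0.4369, 0.2782, 0.2151]
orientation: [-3.141, -0.0, -0.001]
force: [0.5, 0.0, 3.3]
opening: 0.0197
```

Request:
arm_command --motion '[{"slide":[0,0,0],"turn":[0,0,0]},{"slide":[0,0,0],"turn":[0,0,0]},{"slide":[0,0,0],"turn":[0,0,0]},{"slide":[0,0,-0.01],"turn":[0,0,0]},{"slide":[0,0,-0.02],"turn":[0,0,0]}]'

```text
t: 24.27
tool_pos: [0.436, 0.2776, 0.2256]
orientation: [3.14, -0.0, -0.004]
force: [0.2, 0.4, -2.0]
opening: 0.0197
```

Request:
arm_command --motion '[{"slide":[0,0,-0.03],"turn":[0,0,0]},{"slide":[0,0,-0.05],"turn":[0,0,0]},{"slide":[0,0,-0.05],"turn":[0,0,0]},{"slide":[0,0,-0.05],"turn":[0,0,0]},{"slide":[0,0,-0.03],"turn":[0,0,0]}]'

```text
t: 24.68
tool_pos: [0.4373, 0.2783, 0.3142]
orientation: [-3.14, -0.0, -0.005]
force: [0.9, -0.3, -0.7]
opening: 0.0195
```

```bash
python3 look.py 15 side wrist; python3 - <<'E'
import cv2
im=cv2.imread("pics/side15.png"); cv2.imwrite("pics/c15.png",cv2.resize(im[80:320,220:480],None,fx=2.4,fy=2.4,interpolation=2))
E
```

```text
24.7833 [0.4378 0.2786 0.3142] [-3.139  -0.     -0.0079] 0.01937353485784814 [-0.05  0.12 -0.88]
```

View pics/c15.png

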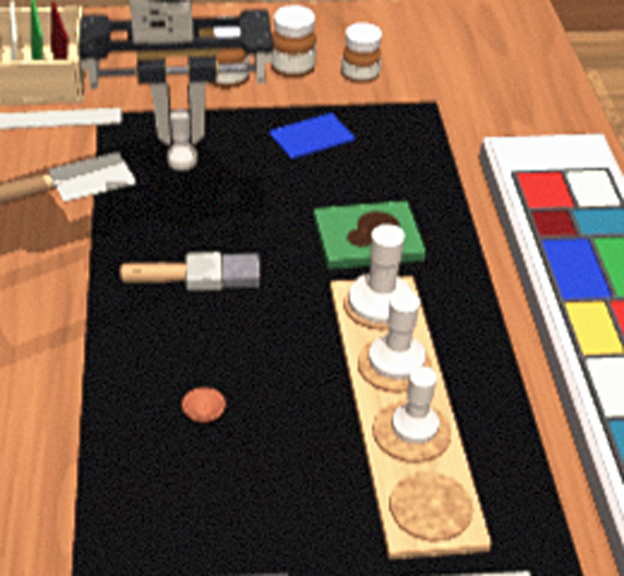

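Held upright; the other three stand in order. Carrying the 32 round the front of the row to pad 4.

Request:
arm_command --motion '[{"slide":[0.006,0.0395,0],"turn":[0,0,0]},{"slide":[0.0122,0.079,0],"turn":[0,0,0]},{"slide":[0.0122,0.079,0],"turn":[0,0,0]},{"slide":[0.0122,0.079,0],"turn":[0,0,0]},{"slide":[0.0122,0.079,0],"turn":[0,0,0]}]'

```text
t: 25.2
tool_pos: [0.4581, 0.1346, 0.3094]
orientation: [3.141, 0.001, -0.003]
force: [0.7, -0.5, -0.9]
opening: 0.0197
```

Request:
arm_command --motion '[{"slide":[0.0122,0.079,0],"turn":[0,0,0]},{"slide":[0.0122,0.079,0],"turn":[0,0,0]},{"slide":[0.0122,0.079,0],"turn":[0,0,0]},{"slide":[0.0122,0.079,0],"turn":[0,0,0]},{"slide":[0.0122,0.079,0],"turn":[0,0,0]}]'

```text
t: 25.62
tool_pos: [0.4826, -0.0236, 0.3095]
orientation: [-3.141, -0.0, 0.002]
force: [0.6, 0.1, -1.1]
opening: 0.0196
```

Request:
arm_command --motion '[{"slide":[0.0122,0.079,0],"turn":[0,0,0]},{"slide":[0.0122,0.079,0],"turn":[0,0,0]},{"slide":[0.0122,0.079,0],"turn":[0,0,0]},{"slide":[0.006,0.0395,0],"turn":[0,0,0]},{"slide":[0,0,0],"turn":[0,0,0]}]'

```text
t: 26.03
tool_pos: [0.4999, -0.1357, 0.3095]
orientation: [3.141, -0.005, -0.002]
force: [0.7, 0.3, -2.4]
opening: 0.0196
```

Request:
arm_command --motion '[{"slide":[0.04,0,0],"turn":[0,0,0]},{"slide":[0.07,0,0],"turn":[0,0,0]},{"slide":[0.075,0,0],"turn":[0,0,0]},{"slide":[0.075,0,0],"turn":[0,0,0]},{"slide":[0.07,0,0],"turn":[0,0,0]}]'

```text
t: 26.45
tool_pos: [0.6332, -0.1316, 0.3093]
orientation: [-3.141, -0.001, 0.002]
force: [-0.0, -0.4, -0.7]
opening: 0.0195
```

Request:
arm_command --motion '[{"slide":[0.041,0,0],"turn":[0,0,0]},{"slide":[0,0,0.03],"turn":[0,0,0]},{"slide":[0,0,0.05],"turn":[0,0,0]},{"slide":[0,0,0.04],"turn":[0,0,0]},{"slide":[0,0,0.02],"turn":[0,0,0]}]'

```text
t: 26.87
tool_pos: [0.6465, -0.1316, 0.2501]
orientation: [-3.14, -0.001, 0.01]
force: [-0.6, -0.3, -2.0]
opening: 0.02
```

```bash
python3 look.py 16 wrist; python3 ov.py 16 wrist
```

```text
26.9167 [ 0.6462 -0.1316  0.2493] [-3.1394e+00 -6.0000e-04  1.1500e-02] 0.019676172563321496 [-1.17  0.77 -3.25]
```

View pics/o_wrist16.png

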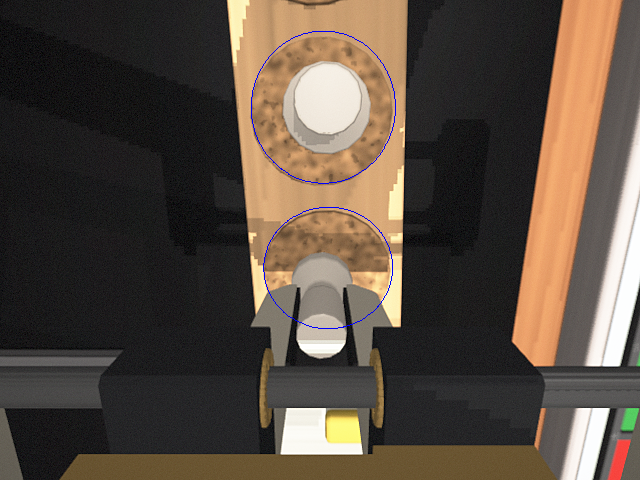

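Over pad 4 and aligned, and the 44 is centred in its ring at (325,107). Lowering 22 mm.

Request:
arm_command --motion '[{"slide":[0.001,0.001,0.015],"turn":[0,0,0]},{"slide":[0,0,0.014],"turn":[0,0,0]},{"slide":[0,0,0.01],"turn":[0,0,0]},{"slide":[0,0,0.006],"turn":[0,0,0]},{"slide":[0,0,0.003],"turn":[0,0,0]}]'

```text
t: 27.33
tool_pos: [0.649, -0.1332, 0.2356]
orientation: [3.142, -0.0, 0.0]
force: [0.1, -0.3, -0.8]
opening: 0.0196
```

Request:
arm_command --motion '[{"slide":[0,0,0.0025],"turn":[0,0,0]},{"slide":[0,0,0.0025],"turn":[0,0,0]},{"slide":[0,0,0.0025],"turn":[0,0,0]},{"slide":[0,0,0.0015],"turn":[0,0,0]},{"slide":[0,0,0],"turn":[0,0,0]}]'

```text
t: 27.75
tool_pos: [0.6492, -0.1332, 0.2331]
orientation: [3.141, 0.0, 0.001]
force: [-2.0, 0.3, 4.3]
opening: 0.0195
```

Request:
arm_command --motion '[{"slide":[0,0,0.001],"turn":[0,0,0]},{"slide":[0,0,0.001],"turn":[0,0,0]},{"slide":[0,0,0],"turn":[0,0,0]},{"slide":[0,0,0],"turn":[0,0,0]},{"slide":[0,0,0],"turn":[0,0,0]}]'

```text
t: 28.17
tool_pos: [0.6493, -0.1332, 0.2331]
orientation: [3.141, 0.0, 0.002]
force: [-4.7, 1.8, 9.4]
opening: 0.0198
```

Request:
arm_command --motion '[{"slide":[0,0,0],"turn":[0,0,0]},{"slide":[0,0,0],"turn":[0,0,0]},{"slide":[0,0,0],"turn":[0,0,0]},{"slide":[0,0,0],"turn":[0,0,0]},{"slide":[0,0,0],"turn":[0,0,0]}]' --gripper 50

```text
t: 28.58
tool_pos: [0.6489, -0.1331, 0.2309]
orientation: [-3.141, 0.0, 0.0]
force: [0.2, -0.8, -0.3]
opening: 0.0455
```

Request:
arm_command --motion '[{"slide":[0,0,-0.02],"turn":[0,0,0]},{"slide":[0,0,-0.05],"turn":[0,0,0]},{"slide":[0,0,-0.08],"turn":[0,0,0]},{"slide":[0,0,-0.08],"turn":[0,0,0]},{"slide":[0,0,-0.08],"turn":[0,0,0]}]'

```text
t: 29.0
tool_pos: [0.6487, -0.133, 0.3567]
orientation: [-3.141, -0.0, 0.001]
force: [0.5, -0.0, -0.0]
opening: 0.0465
```

Request:
arm_command --motion '[{"slide":[-0.09,0,0],"turn":[0,0,0]},{"slide":[-0.09,0,0],"turn":[0,0,0]},{"slide":[-0.09,0,0],"turn":[0,0,0]},{"slide":[-0.09,0,0],"turn":[0,0,0]},{"slide":[-0.06,0,0],"turn":[0,0,0]}]'

```text
t: 29.42
tool_pos: [0.4785, -0.1329, 0.3553]
orientation: [3.142, -0.0, -0.001]
force: [-0.5, 0.3, 0.7]
opening: 0.0467
```

Request:
arm_command --motion '[{"slide":[0,0,0],"turn":[0,0,0]},{"slide":[0,0,0],"turn":[0,0,0]},{"slide":[0,0,0],"turn":[0,0,0]},{"slide":[0,0,0],"turn":[0,0,0]},{"slide":[0,0,0],"turn":[0,0,0]}]'

```text
t: 29.83
tool_pos: [0.4819, -0.1332, 0.3554]
orientation: [3.142, 0.001, 0.001]
force: [0.1, 0.2, -0.0]
opening: 0.0461
```

```bash
python3 look.py 17 scene side; python3 ov.py 17 scene side; python3 - <<'E'
from h import *
for s,p in {68:(.639,.129),56:(.6425,.0415),44:(.6455,-.046),32:(.6485,-.133)}.items(): print(s,p,[fit(s,p,[load(n,"17")],.018)[0].round(4).tolist() for n in("scene","side")])
a=cv2.resize(cv2.imread("pics/o_scene17.png")[230:390,170:370],None,fx=2,fy=3*.9375,interpolation=2)
b=cv2.resize(cv2.imread("pics/o_side17.png")[150:330,330:450],(380,450),interpolation=2)
a=cv2.resize(cv2.imread("pics/scene17.png")[230:390,170:370],(410,330),interpolation=2)
a=cv2.copyMakeBorder(a,0,120,0,0,0)
cv2.imwrite("pics/c17.png",np.hstack([a,b]))
E
```

```text
29.9333 [ 0.4816 -0.1331  0.355 ] [-3.1415e+00 -6.0000e-04  4.0000e-04] 0.046492983341090206 [ 0.7  -0.13  0.79]
68 (0.639, 0.129) [[0.6387, 0.1283], [0.6429, 0.1197]]
56 (0.6425, 0.0415) [[0.6423, 0.0425], [0.6432, 0.0447]]
44 (0.6455, -0.046) [[0.646, -0.0461], [0.6473, -0.0435]]
32 (0.6485, -0.133) [[0.648, -0.1353], [0.6494, -0.1333]]
```

View pics/c17.png

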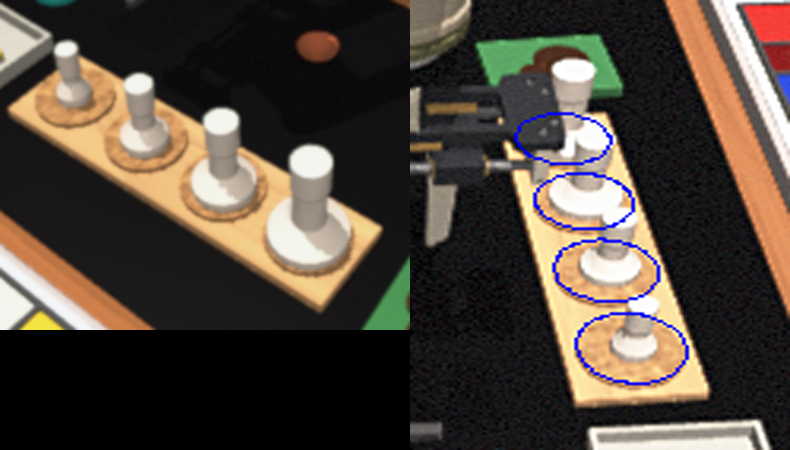

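All four stand upright and centred, in order of size from the slab. The side fit of the 68 reads about 9 mm off only because the gripper hides part of it. Its earlier unobstructed fits and the scene view agree within 2 mm. Handing in.

```bash
python3 -c "
from plant import robot
print(robot.close_job())"
```

```text
the job is handed in; nothing more can be done
None
```

All four mullers now stand upright and released on the cork pads. The 68 is next to the green slab, followed by the 56, the 44 and the 32 at the dish end. I handed in at about 30 s with the gripper raised clear. No verdict was reported, so success rests on my own checks below.

- **Placing:** each muller was lowered slowly onto its pad until the vertical load reversed, peaking at about 9 N. None was knocked over or dropped. I left the purple, turquoise and yellow look-alikes alone.
- **Last checks:** the final scene view puts every muller within about 3 mm of its pad's centre, well inside the 12 mm limit.
- **Disagreements:**
  - The final side-view fit of the 68 was about 10 mm off because the gripper and the 56 partly hid it. An earlier unobstructed fit and the scene view both put it within 2 mm.
  - The side-view fits of the 56 and 44 read about 3 mm off, which is within tolerance.

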